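Click the food box lid shut

ROBOT

A 6-joint arm with a two-finger parallel gripper is mounted at the origin on the work surface. World frame = base frame: x ahead of the robot, y to its left, z up, the work surface at z = 0. Lengths are in mm, angles in rad, forces in N, time in s.
With the tool pointing down it reaches from about 400 to 925 mm from the base axis. Payload 12.5 kg.
Tool frame: the origin (TCP) lies between the finger pads; the fingertips stand 19 mm ahead of it and the grasp point (between the pads) is the TCP (env.tips_ahead is the distance from the TCP to the fingertips, in mm); z points along the fingers, y is the line along which they close (so a half turn about z gives the same grasp; the last joint's range is limited). The gripper opens to 95 mm and grips with 3 to 60 N. Pads are 20 mm wide; open, the fingers measure 119 mm over their backs; the gripper's body (75 mm by 180 mm) begins 59 mm behind the grasp point.
Start: joints at [1.071, 0.491, 1.559, -0, 1.092, -0.106], TCP at [239.797, 577.184, 233.661] pointing down, gripper open.
Joint ranges: [-3.1, 3.1], [-0.84, 2.19], [0.05, 2.79], [-1.13, 4.28], [0.06, 2.93], [-2.69, 2.69]. Speed limits (rad/s): [2.22, 2.22, 2.79, 3.14, 3.14, 3.14].

INTERFACE

Orientations are given as [roll, pitch, yaw] about the fixed x, y, z axes, in that order (R = Rz(yaw) Ry(pitch) Rx(roll)).
In Python, from cell import env gives the robot as it stands.
- The arm moves only by the shell command python3 -m crank 'ROWS'. ROWS is JSON, a list of rows, each a list of 5 numbers: the shift along the tool's x, y, z in mm, then the turn about the tool's z in degrees, then the finger opening in mm, from 0 to 95.1. In form: [[dx, dy, dz, yaw, grip], ...]. A call has 1 to 10 rows; each row is the pose to reach, as a shift and turn from the pose commanded when the call began, along the tool's axes at that moment; what a row does not reach only later rows make up. A row lasts 1/12 s, in which the tool goes at most 41.7 mm and 7.16 degrees, less where a joint would pass 70% of its speed; a pose out of reach is approached as far as the arm can. A call with a gripper value outside its range is refused whole. The fingers move at their own pace and stop on an object; the grip force is fixed at half the most. Time passes only in rows, so rows that repeat a pose let the fingers close. It gives the time, the measured TCP pose, the force, the opening and the grip force at its end, in the units of the state.
- env.state(): the state, without advancing time (a new reading comes with each control period).
- env.read_camera(name): name is "side" or "top" or "wrist"; returns a dict with "img" (400x640x3 uint8, blue, green, red), "K" (3x3 intrinsics, pixels), "pose" (4x4, takes a point from camera to world coordinates). Camera axes: x right, y down, z forward; pixel columns grow to the right and rows downward; lengths in mm; the calibration is good to about 2 mm. The wrist camera is an equidistant fisheye: a pixel r from the principal point sees the ray r / f radians off the axis. A picture is of the moment at which its call begins. There is no depth.
- env.job_done(): hands the job in; it is judged then, once.
The state is a dict: "t": time; "joints": joint angles; "qvel": joint speeds; "tau": joint torques, N m; "eef_pos": TCP position; "tcp_rot": TCP orientation; "ft_force": force on the tool from outside, world axes, zero at the start; "moment": the same for the moment, N m; "opening": opening from 0.0 (shut) to 1.0 (fully open); "grip_force": force on a finger pad.
Only numpy, scipy, OpenCV 4.12 (cv2) and the standard library are available. Lean on these libraries where they do the work, as an engineer would, in place of code of your own. Each camera call takes 0.05 s, during which the arm holds its last target. There are 200 camera calls.

TASK

Press the lid of the rectangular glass food box fully shut: with your fingertips push down on each corner of the lid that still stands up, one after another around the rim, until every corner has clicked down flush. Only press: do not pick up, tip or shove the box, and leave the other things on the counter as they stand.

Things in the scene. Friction and masses are not known exactly. Their poses are not given: they have to be found in the camera images.
- food_box: Rectangular glass food box with a grey plastic press-on lid, 189 x 139 mm over the lid, 66 mm high, loose, 0.5 to 0.9 kg. Origin: centre of its underside; x along the long side, z up. The middle of the lid (a diamond between the middles of its sides) lies firm, 64 mm above the counter; each corner outside the diamond bends up by itself about the line joining the middles of its two sides.
- lid_corner_a (a joint): Bend of the lid corner at +x +y of the box frame, rad: 0 clicked shut (level with the lid's middle), 0.14 to 0.19 when up (outer corner 8 to 10 mm too high). Pushed down at its press point it resists, up to about 7 N, gives at most 8 mm there, snaps over its bead near 0.07 and stays shut; let go earlier it springs up.
- lid_corner_a_press (a point): Press point on top of the lid corner at +x +y of the box's frame, 80 mm along x and 56 mm along y from its centre, on the flat 25 mm border near the rim; it moves with the corner: 64 mm above the counter when shut, about 70 mm when up.
- lid_corner_b (a joint): Bend of the lid corner at +x -y of the box frame, rad: 0 clicked shut (level with the lid's middle), 0.14 to 0.19 when up (outer corner 8 to 10 mm too high). Pushed down at its press point it resists, up to about 7 N, gives at most 8 mm there, snaps over its bead near 0.07 and stays shut; let go earlier it springs up.
- lid_corner_b_press (a point): Press point on top of the lid corner at +x -y of the box's frame, 80 mm along x and 56 mm along y from its centre, on the flat 25 mm border near the rim; it moves with the corner: 64 mm above the counter when shut, about 70 mm when up.
- lid_corner_c (a joint): Bend of the lid corner at -x -y (the one with the small pull tab sticking out) of the box frame, rad: 0 clicked shut (level with the lid's middle), 0.14 to 0.19 when up (outer corner 8 to 10 mm too high). Pushed down at its press point it resists, up to about 7 N, gives at most 8 mm there, snaps over its bead near 0.07 and stays shut; let go earlier it springs up.
- lid_corner_c_press (a point): Press point on top of the lid corner at -x -y (the one with the small pull tab sticking out) of the box's frame, 80 mm along x and 56 mm along y from its centre, on the flat 25 mm border near the rim; it moves with the corner: 64 mm above the counter when shut, about 70 mm when up.
- lid_corner_d (a joint): Bend of the lid corner at -x +y of the box frame, rad: 0 clicked shut (level with the lid's middle), 0.14 to 0.19 when up (outer corner 8 to 10 mm too high). Pushed down at its press point it resists, up to about 7 N, gives at most 8 mm there, snaps over its bead near 0.07 and stays shut; let go earlier it springs up.
- lid_corner_d_press (a point): Press point on top of the lid corner at -x +y of the box's frame, 80 mm along x and 56 mm along y from its centre, on the flat 25 mm border near the rim; it moves with the corner: 64 mm above the counter when shut, about 70 mm when up.
- tumbler: Glass tumbler, loose, 72 mm across the rim, 95 mm high, near the food box. Origin: centre of the underside, z up.
- mesh_filter: Stainless steel mesh filter cylinder of the dishwasher with grey plastic end rings, loose, standing, 68 mm across, 105 mm high, near the food box. Origin: centre of the underside, z up.
- filter_cup: Grey plastic coarse filter cup of the dishwasher, loose, 80 mm across its flange, 58 mm high, near the food box. Origin: centre of the underside, z up.
- bottle_brush: Blue nylon bottle brush, loose, lying, 300 mm long, 54 mm high and wide at the bristles. Origin: on the counter under the middle of the brush; x along the brush towards the bristles, z up.
- round_tub: Round white plastic tub with its lid already shut, loose, 120 mm across, 66 mm high. Origin: centre of the underside, z up.
- mug: Blue ceramic mug, loose, 82 mm across, 92 mm high, handle at its +y. Origin: centre of the underside, z up.
Not all that is in view belongs to the job. Leave any red look-alike of the round_tub alone. What is shaped like the food_box but blue is not meant.

How it is judged:
By the outcome, as a careful person would: the job done as asked, in the order asked, and still so for the second after the job is handed in, with the robot touching nothing.
It also fails if it takes over 48 s, if anything falls off the work surface, if the arm or the gripper's body presses on something with over 40 N, if the wrist force passes 120 N, or if a joint passes its speed limit or range.

## Working session

There is one attempt and no reset: what is moved stays moved. The work goes in short steps, Python scripts to look and compute and a shell command to move; the robot and the scene stay as the last step left them, time stands still between calls to the robot, and variables do not carry over. Pictures are saved under pics/ and viewed, at most 10 in all, crops included, and the job is handed in when it is done.

```bash
mkdir -p pics; python3 - <<'E'
from cell import env
import cv2,numpy as np
for n in("top","side"):
    c=env.read_camera(n);cv2.imwrite(f"pics/{n}0.png",c["img"]);print(n,c["K"].tolist(),np.round(c["pose"],4).tolist())
    np.savez(f"pics/{n}0.npz",**c)
s=env.state();print(s["t"],s["eef_pos"],s["tcp_rot"],s["ft_force"])
E
```

```text
top [[518.6478742603699, 0.0, 318.9135965164569], [0.0, 518.6478742603699, 202.43302611742038], [0.0, 0.0, 1.0]] [[0.0089, -0.9835, 0.1806, 159.9571], [-0.9999, -0.0076, 0.0081, -8.6416], [-0.0066, -0.1807, -0.9835, 1853.6319], [0.0, 0.0, 0.0, 1.0]]
side [[493.5399576759836, 0.0, 323.010465777723], [0.0, 493.5399576759836, 199.3192089541266], [0.0, 0.0, 1.0]] [[0.9608, -0.2049, 0.1865, 259.4442], [-0.2768, -0.6787, 0.6803, -965.5091], [-0.0129, -0.7053, -0.7088, 1093.7954], [0.0, 0.0, 0.0, 1.0]]
0.1 [239.70961453 577.00815383 233.15601226] [-3.14068845e+00 -1.02931191e-04  2.74779156e+00] [ 0.5690783  -0.47415351 -0.61507273]
```

View pics/top0.png

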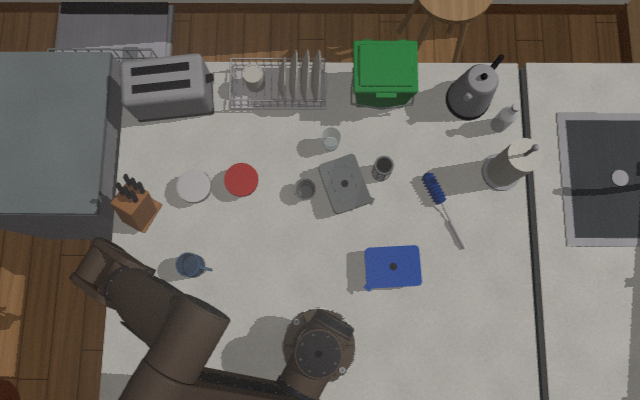

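View pics/side0.png

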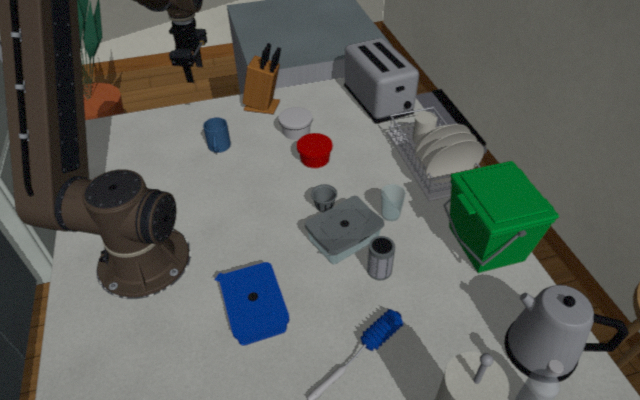

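The top view shows two boxes of this shape: grey at (345,184) and blue at (393,267). The grey one fits the description because its lid is grey, and the blue one is excluded. Its neighbours are the tumbler (331,140), the mesh filter (383,168) and the filter cup (305,189). I'll confirm with an enlarged crop and measure.

```bash
cat > h.py <<'E'
import numpy as np
def ray(c,uv,z):
    d=c["pose"][:3,:3]@np.linalg.inv(c["K"])@[uv[0],uv[1],1]; o=c["pose"][:3,3]
    return o+d*(z-o[2])/d[2]
def proj(c,p):
    q=c["K"]@(c["pose"][:3,:3].T@(np.asarray(p)-c["pose"][:3,3])); return q[:2]/q[2]
E
python3 - <<'E'
import cv2,numpy as np
from h import *
a=np.load("pics/top0.npz");b=np.load("pics/side0.npz")
A=cv2.resize(a["img"][140:230,295:400],None,fx=5.5,fy=5.5,interpolation=cv2.INTER_CUBIC)[:, :]
B=cv2.resize(b["img"][180:285,295:405],None,fx=5.5,fy=5.5,interpolation=cv2.INTER_CUBIC)
cv2.imwrite("pics/cA.png",A);cv2.imwrite("pics/cB.png",B)
g=cv2.cvtColor(a["img"],cv2.COLOR_BGR2GRAY)
for n,uv in dict(tab=(345,184),tumbler=(331,140),mesh=(383,168),cup=(305,189)).items(): print(n,ray(a,uv,64).round())
print(g[150:222:6,312:376:4])
E
```

```text
tab [556. -85.  64.]
tumbler [717. -35.  64.]
mesh [ 615. -220.   64.]
cup [536.  56.  64.]
[[119 118 116 117 101 104 160 159 158 161 157 154 162 160 159 158]
 [150 159 158 159 159 159 163 161 100 101 101 158 160 160 160 156]
 [159 162 162 146 107 109 103 103 103 104 102 102 159 160 162 159]
 [159 115 108 107 106 106  99 102 101 101 101 101 112 116 116 103]
 [117 116  87 109 108 105 101 102 104 102  95 104 101 119 116  86]
 [116 119 116 109 109  99 105 103  56 102 101 102 102 110 119 119]
 [ 64 116 116  86 103 102 102 101  63 103 101  96  98  97 165 161]
 [ 69 118 118 118 106 105 104 103 103 104 105 103  96  96 117 164]
 [114 115 118 116  91 105 105 103 102 106  95  99  96  99  98  99]
 [118 115 119 119 117  97 104 106 104 102 104  99  97  77 167 147]
 [138 117 115 116 118 101 106 103 104  86 146 161 161 163 161 163]
 [162 118 119 119 119 162 164 162 160 161 160 160 163 165 163 165]]
```

View pics/cA.png

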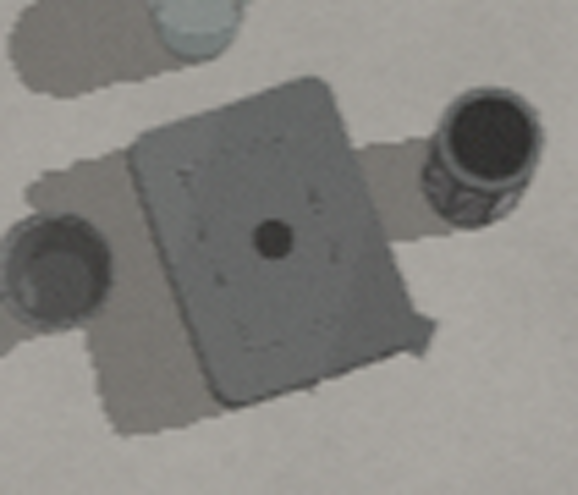

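View pics/cB.png

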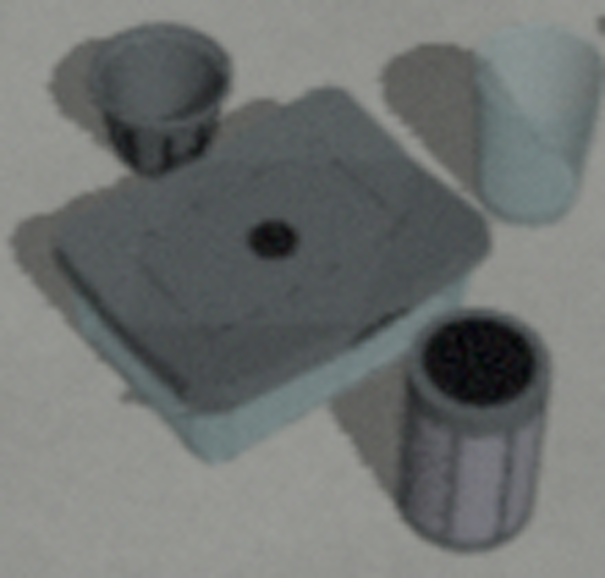

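The crops confirm it: the grey lid has its tab (corner c) at crop (425,335), the lower right in the top view. The tumbler, mesh filter and cup all stand next to it. Corner c looks raised from its darker shading, and in the side view there is a gap at crop (380,325). Next I'll measure the lid's position and angle.

```bash
cat > m.py <<'E'
import cv2,numpy as np
from h import *
from scipy.optimize import least_squares
from cell import env
a=np.load("pics/top0.npz");b=np.load("pics/side0.npz")
g=cv2.cvtColor(a["img"],cv2.COLOR_BGR2GRAY)
m=((cv2.GaussianBlur(g,(3,3),0)<112)*255).astype(np.uint8); m=cv2.morphologyEx(m,cv2.MORPH_OPEN,np.ones((9,9)))
n,l,st,_=cv2.connectedComponentsWithStats(m); k=l[190,335]; print("area",st[k])
cs=max(cv2.findContours((l==k).astype(np.uint8),0,1)[0],key=cv2.contourArea)[:,0]
W=np.array([ray(a,p,66)[:2] for p in cs],np.float32)
r=cv2.minAreaRect(W); print(r)
def knob(c,u,v):
    G=cv2.cvtColor(c["img"],cv2.COLOR_BGR2GRAY).astype(float)[v-8:v+9,u-8:u+9]; w=np.clip(80-G,0,None); y,x=np.mgrid[-8:9,-8:9]
    return u+(w*x).sum()/w.sum(),v+(w*y).sum()/w.sum()
ka,kb=knob(a,345,184),knob(b,345,224)
print("knob top@64",ray(a,ka,64).round(1),"side@64",ray(b,kb,64).round(1))
C=(ray(a,ka,64)+ray(b,kb,64))[:2]/2
box=cv2.boxPoints(r)
e=max((box[1]-box[0],box[2]-box[1]),key=np.linalg.norm); e=e/np.linalg.norm(e); e*=np.sign(e[0])
th=np.arctan2(e[1],e[0]); f=np.array([-e[1],e[0]])
print("centre",C,"yaw",np.degrees(th))
s=env.state(); p=s["eef_pos"]; Y=s["tcp_rot"][2]
tx=np.array([np.cos(Y),np.sin(Y)]); ty=np.array([np.sin(Y),-np.cos(Y)])
print("tool yaw",np.degrees(Y))
for n,(sx,sy) in dict(a=(1,1),b=(1,-1),c=(-1,-1),d=(-1,1)).items():
    q=C+e*sx*80+f*sy*56; d=q-p[:2]; print(n,q.round(1),"tool dx,dy",(d@tx).round(1),(d@ty).round(1),"px",proj(a,[*q,64]).round(1))
print("tumbler rim",ray(a,(331,133),95).round(),"mesh rim",ray(a,(384,164),105).round())
E
python3 m.py
```

```text
area [ 319  156   50   57 2053]
((554.9168090820312, -81.23821258544922), (188.60049438476562, 146.29986572265625), 20.57636833190918)
knob top@64 [559.  -82.8  64. ] side@64 [561.2 -85.1  64. ]
centre [560.08773086 -83.94038503] yaw 20.576376
tool yaw 157.43685949603199
a [615.3  -3.4] tool dx,dy -569.5 -391.9 px [321.9 167.4]
b [ 654.7 -108.3] tool dx,dy -646.1 -473.6 px [351.4 156.9]
c [ 504.9 -164.5] tool dx,dy -529.4 -583.0 px [367.5 198.3]
d [465.5 -59.6] tool dx,dy -452.8 -501.3 px [337.7 209.1]
tumbler rim [733. -35.  95.] mesh rim [ 619. -219.  105.]
```

```bash
python3 -m crank '[[-453,-501,0,46.8,0],[-453,-501,0,46.8,0],[-453,-501,0,46.8,0],[-453,-501,0,46.8,0],[-453,-501,0,46.8,0],[-453,-501,0,46.8,0],[-453,-501,0,46.8,0],[-453,-501,0,46.8,0],[-453,-501,0,46.8,0],[-453,-501,0,46.8,0]]'; python3 m.py | tail -7
```

```text
t: 0.93
eef_pos: [379.3, 182.7, 233.7]
tcp_rot: [3.141, -0.0, 1.931]
ft_force: [1.6, 0.6, -0.2]
opening: 0.358
grip_force: 0.0
centre [560.08773086 -83.94038503] yaw 20.576376
tool yaw 110.65837616965666
a [615.3  -3.4] tool dx,dy -257.4 155.2 px [321.9 167.4]
b [ 654.7 -108.3] tool dx,dy -369.4 155.0 px [351.4 156.9]
c [ 504.9 -164.5] tool dx,dy -369.1 -5.0 px [367.5 198.3]
d [465.5 -59.6] tool dx,dy -257.1 -4.8 px [337.7 209.1]
tumbler rim [733. -35.  95.] mesh rim [ 619. -219.  105.]
```

```bash
python3 -m crank '[[-257,-5,40,0,0],[-257,-5,40,0,0],[-257,-5,40,0,0],[-257,-5,40,0,0],[-257,-5,40,0,0],[-257,-5,40,0,0],[-257,-5,40,0,0],[-257,-5,100,0,0],[-257,-5,100,0,0],[-257,-5,100,0,0]]'; python3 m.py | tail -6|head -5; python3 - <<'E'
from cell import env
import cv2
for n in("top","wrist","side"):
    c=env.read_camera(n);cv2.imwrite(f"pics/{n}1.png",c["img"])
t=cv2.imread("pics/top1.png")[130:240,280:410];s=cv2.imread("pics/side1.png")[150:300,280:430]
cv2.imwrite("pics/m1.png",cv2.hconcat([cv2.resize(t,(440,372)),cv2.resize(s,(372,372))])[:,:800])
E
```

```text
t: 1.77
eef_pos: [463.5, -57.5, 130.6]
tcp_rot: [-3.137, -0.004, 1.93]
ft_force: [-0.7, -0.5, -0.6]
opening: 0.002
grip_force: 0.0
tool yaw 110.58337019652168
a [615.3  -3.4] tool dx,dy -2.7 161.2 px [321.9 167.4]
b [ 654.7 -108.3] tool dx,dy -114.7 161.2 px [351.4 156.9]
c [ 504.9 -164.5] tool dx,dy -114.7 1.2 px [367.5 198.3]
d [465.5 -59.6] tool dx,dy -2.7 1.2 px [337.7 209.1]
```

View pics/wrist1.png

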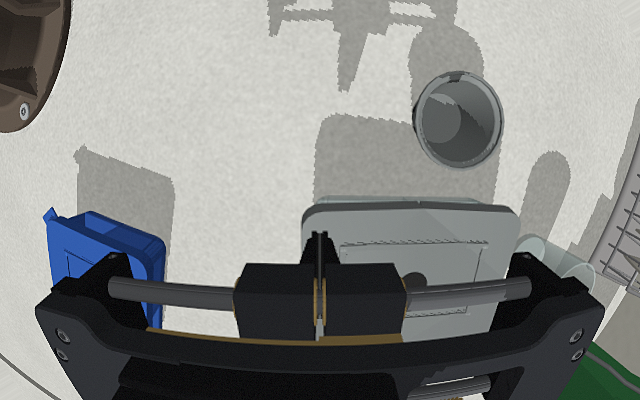

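View pics/m1.png

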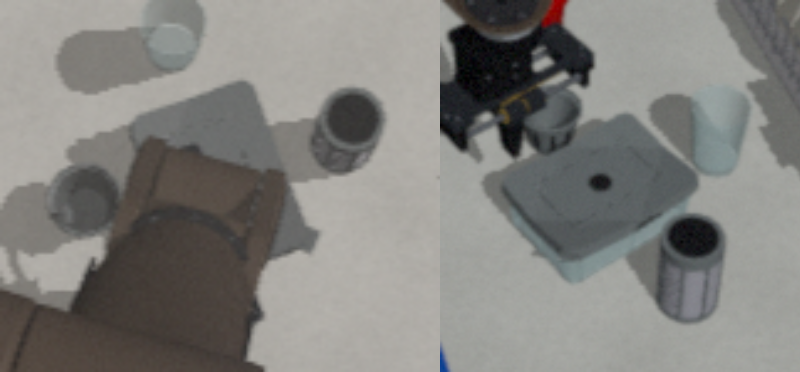

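The wrist view has the closed tips over the near-left lid corner (320,235), which is corner d. The side view agrees, and the neighbours have clearance. I'll descend to just above the lid.

```bash
python3 -m crank '[[-1,0,0,0,0],[-1,0,30,0,0],[-1,0,38,0,0],[-1,0,38,0,0],[-1,0,38,0,0]]'; python3 m.py | tail -2|head -1;  python3 -m crank '[[0,0,3,0,0],[0,0,3,0,0],[0,0,5,0,0],[0,0,5,0,0]]'
```

```text
t: 2.33
eef_pos: [465.6, -58.5, 96.2]
tcp_rot: [-3.141, -0.0, 1.931]
ft_force: [0.4, -0.3, -0.2]
opening: 0.005
grip_force: 0.0
d [465.5 -59.6] tool dx,dy -1.0 -0.5 px [337.7 209.1]
t: 2.67
eef_pos: [465.7, -58.7, 90.8]
tcp_rot: [3.141, 0.0, 1.931]
ft_force: [-0.5, 0.6, -0.6]
opening: 0.008
grip_force: 0.2
```

```bash
python3 -m crank '[[0,0,1,0,0],[0,0,2,0,0],[0,0,2,0,0]]';python3 -m crank '[[0,0,1,0,0],[0,0,2,0,0],[0,0,2,0,0]]';python3 -m crank '[[0,0,1,0,0],[0,0,2,0,0],[0,0,2,0,0]]'
```

```text
t: 2.92
eef_pos: [465.5, -58.5, 88.8]
tcp_rot: [3.141, -0.0, 1.931]
ft_force: [-1.6, 2.3, 4.8]
opening: 0.001
grip_force: 2.6
t: 3.17
eef_pos: [465.3, -58.4, 86.6]
tcp_rot: [-3.141, -0.0, 1.931]
ft_force: [-1.3, 0.8, 1.4]
opening: 0.005
grip_force: 1.3
t: 3.42
eef_pos: [465.6, -58.8, 84.4]
tcp_rot: [3.141, 0.0, 1.931]
ft_force: [0.5, -0.2, 0.2]
opening: -0.0
grip_force: 0.0
```

Corner d resisted with 4.8 N and then let go, so it snapped. A little more travel will confirm it is flush, then I'll lift and go to corner c.

```bash
python3 -m crank '[[0,0,1,0,0],[0,0,2,0,0],[0,0,2,0,0]]' | grep -E "pos|ft"; python3 -m crank '[[0,0,-8,0,0],[0,0,-11,0,0],[-37,0,-11,0,0],[-74,0,-11,0,0],[-112,0,-11,0,0],[-112,0,-11,0,0],[-112,0,-11,0,0]]';python3 m.py | tail -3|head -1;  python3 -m crank '[[0,0,1,0,0],[0,0,2,0,0],[0,0,3,0,0],[0,0,3,0,0]]' | grep -E "pos|ft"; python3 -m crank '[[0,0,1,0,0],[0,0,2,0,0],[0,0,2,0,0]]'| grep -E "pos|ft"
```

```text
eef_pos: [465.7, -58.7, 82.9]
ft_force: [-2.0, -0.4, 7.5]
t: 4.25
eef_pos: [505.2, -164.9, 93.6]
tcp_rot: [3.141, 0.0, 1.929]
ft_force: [-0.6, 0.1, -0.4]
opening: 0.006
grip_force: 0.0
c [ 504.9 -164.5] tool dx,dy 0.5 -0.2 px [367.5 198.3]
eef_pos: [504.8, -162.6, 90.5]
ft_force: [0.6, 1.1, 0.2]
eef_pos: [504.9, -163.1, 88.8]
ft_force: [-0.7, 1.5, 4.6]
```

```bash
python3 -m crank '[[0,0,1,0,0],[0,0,2,0,0],[0,0,2,0,0]]'| grep -E "pos|ft";python3 -m crank '[[0,0,1,0,0],[0,0,2,0,0],[0,0,2,0,0]]'| grep -E "pos|ft";python3 -m crank '[[0,0,1,0,0],[0,0,2,0,0],[0,0,2,0,0]]'| grep -E "pos|ft"
```

```text
eef_pos: [504.9, -163.4, 86.7]
ft_force: [-2.5, -0.6, 3.6]
eef_pos: [505.0, -163.3, 84.3]
ft_force: [0.2, -0.5, -0.2]
eef_pos: [505.1, -163.5, 83.0]
ft_force: [-1.2, -0.2, 6.5]
```

Corner c snapped too and is flush. Corner b is next.

```bash
python3 -m crank '[[0,0,-8,0,0],[0,0,-11,0,0],[0,40,-11,0,0],[0,80,-11,0,0],[0,120,-11,0,0],[0,160,-11,0,0],[0,160,-11,0,0],[0,160,-11,0,0]]';python3 m.py | tail -4|head -1;  python3 -m crank '[[0,0,1,0,0],[0,0,2,0,0],[0,0,3,0,0],[0,0,3,0,0]]' | grep -E "pos|ft"; python3 -m crank '[[0,0,1,0,0],[0,0,2,0,0],[0,0,2,0,0]]'| grep -E "pos|ft"; python3 -m crank '[[0,0,1,0,0],[0,0,2,0,0],[0,0,2,0,0]]'| grep -E "pos|ft"
```

```text
t: 6.25
eef_pos: [655.6, -106.0, 93.2]
tcp_rot: [3.141, -0.0, 1.933]
ft_force: [0.2, -0.1, 0.3]
opening: 0.006
grip_force: 0.0
b [ 654.7 -108.3] tool dx,dy -1.7 -1.7 px [351.4 156.9]
eef_pos: [654.0, -107.6, 90.7]
ft_force: [-0.6, -0.1, -0.4]
eef_pos: [654.5, -107.7, 89.1]
ft_force: [-2.7, -1.3, 5.2]
eef_pos: [654.8, -107.6, 87.0]
ft_force: [-0.7, -2.6, 4.0]
```

```bash
python3 -m crank '[[0,0,1,0,0],[0,0,2,0,0],[0,0,2,0,0]]'| grep -E "pos|ft"; python3 -m crank '[[0,0,1,0,0],[0,0,2,0,0],[0,0,2,0,0]]'| grep -E "pos|ft"; python3 -m crank '[[0,0,-8,0,0],[0,0,-11,0,0],[37,0,-11,0,0],[74,0,-11,0,0],[112,0,-11,0,0],[112,0,-11,0,0],[112,0,-11,0,0]]';python3 m.py | tail -5|head -1;  python3 -m crank '[[0,0,1,0,0],[0,0,2,0,0],[0,0,3,0,0],[0,0,3,0,0]]' | grep -E "pos|ft"; python3 -m crank '[[0,0,1,0,0],[0,0,2,0,0],[0,0,2,0,0]]'| grep -E "pos|ft"; python3 -m crank '[[0,0,1,0,0],[0,0,2,0,0],[0,0,2,0,0]]'| grep -E "pos|ft"
```

```text
eef_pos: [654.6, -106.9, 84.2]
ft_force: [-0.1, 0.8, -0.2]
eef_pos: [654.6, -106.8, 83.0]
ft_force: [-1.7, 0.5, 6.7]
t: 8.17
eef_pos: [615.0, -0.5, 94.1]
tcp_rot: [3.141, 0.0, 1.934]
ft_force: [0.1, -0.5, 0.0]
opening: 0.007
grip_force: 0.0
a [615.3  -3.4] tool dx,dy -2.8 -0.7 px [321.9 167.4]
eef_pos: [615.7, -3.1, 90.5]
ft_force: [0.5, 0.8, 1.3]
eef_pos: [615.7, -2.7, 88.9]
ft_force: [-0.2, -0.7, 4.9]
eef_pos: [615.6, -2.5, 86.8]
ft_force: [1.5, 1.4, 3.2]
```

Corner b is shut. Corner a resists in the same way, so I'll finish it and then lift away clear.

```bash
python3 -m crank '[[0,0,1,0,0],[0,0,2,0,0],[0,0,2,0,0]]'| grep -E "pos|ft"; python3 -m crank '[[0,0,1,0,0],[0,0,2,0,0],[0,0,2,0,0]]'| grep -E "pos|ft"; python3 -m crank '[[0,0,-10,0,0],[0,0,-50,0,0],[0,0,-90,0,0],[0,0,-130,0,0],[0,0,-150,0,0],[40,0,-150,0,0],[80,0,-150,0,0],[120,0,-150,0,0],[160,0,-150,0,0],[200,0,-150,0,0]]'; python3 -m crank '[[40,0,0,0,0],[80,0,0,0,0],[120,0,0,0,0],[160,0,0,0,0],[160,0,0,0,0],[160,0,0,0,0]]'; python3 - <<'E'
from cell import env
import cv2
t=env.read_camera("top")["img"][130:240,280:410];s=env.read_camera("side")["img"][170:290,290:410]
cv2.imwrite("pics/m2.png",cv2.hconcat([cv2.resize(t,(425,360)),cv2.resize(s,(360,360))]))
E
```

```text
eef_pos: [614.8, -2.4, 84.1]
ft_force: [-0.2, -0.8, 0.3]
eef_pos: [615.0, -2.4, 82.9]
ft_force: [-2.4, -1.0, 6.4]
t: 10.33
eef_pos: [543.7, 186.3, 233.2]
tcp_rot: [3.141, 0.0, 1.931]
ft_force: [1.8, -0.0, 0.5]
opening: 0.002
grip_force: 0.0
t: 10.83
eef_pos: [487.3, 336.2, 232.9]
tcp_rot: [3.142, 0.0, 1.934]
ft_force: [1.0, -0.9, 0.0]
opening: 0.004
grip_force: 0.0
```

View pics/m2.png

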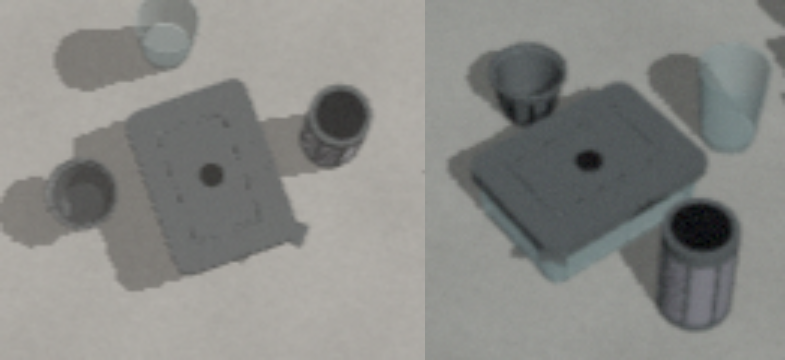

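The lid is evenly shaded and flat in both views: no raised corner at (300,235) any more and straight edges in the side view. The box and its neighbours look unmoved.

```bash
python3 -c "
from cell import env
print(env.job_done())"
```

```text
the job is handed in; nothing more can be done
None
```

I pressed all four corners of the grey food box lid in turn around the rim (d, c, b, a); each snapped and then felt firm at lid height, the final pictures show a flat lid with nothing around it moved, and the job was handed in at about 11 s.

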